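Hold a column cartridge against the sprung seal plunger

TASK

On the three-lane seal tester, slide the blue plunger carriage by its black grip until the red-tipped sprung plunger is in line with the cartridge that has the orange collar. Then press that cartridge along its lane against the plunger with the gripper's fingers until its orange collar rests firmly on the dark stop plate, without forcing it, and finish while still holding it pressed there; leave the other two cartridges and everything else on the bench where they are.

Things in the scene. Friction and masses are not known exactly. Their poses are not given: they have to be found in the camera images.
- fixture: Seal tester, fixed: aluminium base (x -75 to +145, y -130 to +130 mm, 12 mm thick) with a slippery off-white cradle (x -60 to +40 mm) of three open-topped lanes along x at y = -70, 0, +70 mm, 28 mm wide, floor 37 and walls 58 mm above the table. Origin on the table under the middle lane; x along the lanes away from the robot side, y left, z up. Carriage track along y at x = 92 mm.
- stop: Dark steel stop plate, 8 mm thick, top 60 mm above the table, on the cradle's robot-side end; its slots pass the tubes but not the collars: the hard stop. Origin in the middle of its robot-side face at table height (tester x = -68 mm); axes as the tester. The cartridge is home with its collar's front face on this face; the nose has then pushed the plunger in by 12 mm.
- cartridge: Cartridge with an orange collar, the one to press. Tube 26 mm in diameter, 130 mm long; collar 40 mm in diameter, 18 mm long, at the robot-side end. Lies level in a lane, axis 50 mm above the table, may roll about it. Origin on the axis at the collar's front face; own x along the tube to the nose. Starts 20 to 32 mm short of the stop plate; 0.25 kg, slides easily (under 2 N).
- cartridge_back (a point): Centre of the flat rear face (40 mm in diameter) of the orange collar, the face to push on; 18 mm behind the cartridge's origin along the lane, 50 mm above the table. Nothing stands behind it on the bench.
- cart_white: Cartridge with a white collar, to be left alone. Tube 26 mm in diameter, 130 mm long; collar 40 mm in diameter, 18 mm long, at the robot-side end. Lies level in a lane, axis 50 mm above the table, may roll about it. Origin on the axis at the collar's front face; own x along the tube to the nose.
- cart_green: Cartridge with a green collar, to be left alone. Tube 26 mm in diameter, 130 mm long; collar 40 mm in diameter, 18 mm long, at the robot-side end. Lies level in a lane, axis 50 mm above the table, may roll about it. Origin on the axis at the collar's front face; own x along the tube to the nose.
- carriage (a joint): Position of the blue plunger carriage on its track, 0 to 0.18 m, growing towards the tester's +y; the plunger's y in the tester's frame is this minus 0.09 m, so it faces the lanes at 0.02, 0.09 and 0.16. Starts between the first two lanes; slides with about 2.5 N and stays where left.
- carriage_grip (a point): Middle of the top of the carriage's black grip, 102 mm above the table, moving with the carriage. The grip is a fin 30 mm long along the lanes and 16 mm thick along the track, standing 34 mm above the carriage block (40 x 44 mm, top 68 mm above the table).
- plunger (a joint): How far the sprung plunger is pushed in, 0 (free) to 0.018 m. The spring gives about 3 N as it starts to move and 600 N/m more, so about 10 N at 0.012 m, where the collar meets the stop; let go, it pushes the cartridge back.
- plunger_tip (a point): Middle of the plunger's flat red face (18 mm in diameter), which looks towards the robot side, 50 mm above the table, at x = 50 mm in the tester's frame when free; same axes as the tester.
- media_bottle: Glass bottle with a blue cap, 80 mm in diameter, 160 mm high, left of the tester; a bystander. Origin under its centre.
- beaker: Glass beaker, 84 mm in diameter, 100 mm high, right of the tester; a bystander. Origin under its centre.
- wrench: Wrench lying on the bench right of the tester; a bystander. Origin at its middle on the bench.
- squeeze_bottle: White plastic bottle, 52 mm in diameter, 120 mm high, on an orange tray left of the tester; a bystander. Origin under its centre.
Things that resemble listed ones, but are neither listed nor needed, are in the scene too. Leave any brown, turquoise or yellow look-alike of the cartridge alone.

How it is judged:
On the way, in this order (a step that is already met when the one before it is completed fails the run):
1. the plunger is in line with the orange cartridge, not yet touched by it (y of cartridge in the frame of plunger_tip between -0.005 and 0.005 m and value of joint plunger below 0.002 m and velocity of joint carriage between -0.01 and 0.01 m/s), for 0.2 s.
2. the orange cartridge is pressed against the plunger until its collar rests on the stop plate (y of cartridge in the frame of plunger_tip between -0.005 and 0.005 m and x of cartridge in the frame of stop above -0.002 m and value of joint plunger above 0.0095 m and contact force between cartridge and stop above 1.5 N), for 0.3 s.
At the end, for the whole second after the job is handed in: Through the last second the fingers press the orange cartridge (over 6 N): collar within 2 mm of the stop plate and bearing on it with over 1.5 N, plunger in by over 9.5 mm and in line with the cartridge within 5 mm, cartridge level within 4 degrees and still (all of step 2 and contact force between the fingers and cartridge above 6 N and linear speed of cartridge below 0.01 m/s and angle between cartridge's own x axis and vertical between 1.5 and 1.642 rad); the arm keeps its last pose, push and grip.
It fails at once if the collar is forced against the stop plate with more than 50 N (contact force between cartridge and stop above 50 N).
It fails at once if the white or the green cartridge is moved by more than 15 mm (distance of any of cart_white, cart_green from where it was at the start of the episode above 0.015 m).
It fails at once if a bottle, the beaker or the wrench is moved by more than 30 mm (distance of any of media_bottle, beaker, wrench, squeeze_bottle from where it was at the start of the episode above 0.03 m).
It also fails if it takes over 54 s, if anything falls off the work surface, if the arm or the gripper's body presses on something with over 40 N, if the wrist force passes 120 N, or if a joint passes its speed limit or range.

ROBOT

A 6-joint arm with a two-finger parallel gripper is mounted at the origin on the work surface. World frame = base frame: x ahead of the robot, y to its left, z up, the work surface at z = 0. Lengths are in m, angles in rad, forces in N, time in s.
With the tool pointing down it reaches from about 0.325 to 0.775 m from the base axis. Payload 9.3 kg.
Tool frame: the origin (TCP) lies at the centre of the arm's flange, where the gripper is bolted on; the fingertips stand 173 mm ahead of it and the grasp point (between the pads) lies ctrl.pinch_z ahead of it (ctrl.pinch_z is the distance from the TCP to the grasp point, in m); z points along the fingers, y is the line along which they close (so a half turn about z gives the same grasp; the last joint's range is limited). The gripper opens to 85 mm and grips with 20 to 120 N. Pads are 22 mm wide; open, the fingers measure 114 mm over their backs; the gripper's body (76 mm by 85 mm) begins 54 mm behind the grasp point. The pads swing forward as they close: fully open they stand 13 mm farther back than shut.
Start: joints at [-1.266, 0.259, 0.021, 1.334, 0, 1.418], TCP at [0.243, -0.493, 0.405] pointing down, gripper open.
Joint ranges: [-3.04, 3.04], [-0.91, 1.82], [-1.04, 1.36], [-1.92, 1.95], [-1.52, 1.45], [-3.14, 3.14]. Speed limits (rad/s): [2.22, 2.22, 2.79, 3.14, 3.14, 3.14].

INTERFACE

Orientations are given as a 3x3 rotation matrix whose columns are the frame's x, y, z axes.
In Python, from station import ctrl, optics, models gives the robot as it stands.
- The arm moves only by the tool carry_out, never from a script. Its argument "increments" is a list of rows, each an object of numbers: "x", "y", "z": the shift along the tool's x, y, z in m; "twist": the turn about the tool's z in degrees; "gripper": the closure, from 0 (fully open) to 1 (shut). A call has 1 to 20 rows; each row shifts and turns the commanded pose from where the row before left it, along the tool's axes as they then stand; what a row does not reach is not made up. A row lasts 1/12 s, in which the tool goes at most 41.7 mm and 7.16 degrees, less where a joint would pass 70% of its speed; a pose out of reach is approached as far as the arm can. A call is refused whole if a number of a shift passes 0.0417 or a number of a turn 7.16, either way. A call with a gripper value outside its range is refused whole. The fingers move at their own pace and stop on an object; "grip_force" is the grip in N (left out, the last holds). Time passes only in rows, so rows that do not move let the fingers close. It gives the time, the measured TCP pose, the force, the opening and the grip force at its end, in the units of the state.
- ctrl.get_state(): the state, without advancing time (a new reading comes with each control period).
- optics.grab_frame(name): name is "scene" or "top" or "wrist"; returns (picture, depth): 384x512x3 uint8, red, green, blue; 384x512 float32, m along the optical axis (not along the pixel's ray), 0 where there is no reading.
- optics.get_calibration(name): a dict with "camera_matrix" (3x3 intrinsics, pixels), "rvec" (rotation vector, rad) and "tvec" (3), from world to camera coordinates, as OpenCV has them. Camera axes: x right, y down, z forward; pixel columns grow to the right and rows downward; lengths in m; the calibration is good to about 2 mm. A picture is of the moment at which its call begins: read the wrist's pose just before it. get_calibration takes no time and is no camera call; for the wrist camera it gives the pose at the moment of the call.
- ctrl.job_done(): hands the job in; it is judged then, once.
Trained networks look in the newest picture that a camera, given by its name, has taken for a name from the list of things; names that differ only in an ending like _2 or _b are one class to them, and where a whole thing is asked for, a point or a joint stands for the part that bears it (a point fixed in the world has none). Each returns a list of dicts, best first, with "conf" (0 to 1); they miss things now and then, are a little off and sometimes report something else, mostly with a low value. They report only what shows in the picture. A call takes as long as a camera call. They do not tell look-alikes from the thing itself.
- models.masks_of(camera, name): "pixels" (384x512 bool, what is visible of it).
- models.tip_of(camera, name): "location" ([x, y, z] in m, in world coordinates, good to about 4 mm: a listed point, or the origin of a listed thing).
The state is a dict: "t": time; "joint_positions": joint angles; "qd": joint speeds; "joint_torque": joint torques, N m; "tool_pos": TCP position; "tcp_rot": TCP orientation; "force": force on the tool from outside, world axes, zero at the start; "moment": the same for the moment, N m; "finger_gap": opening from 0.0 (shut) to 1.0 (fully open); "grip_force": force on a finger pad.
Only numpy, scipy, OpenCV 4.12 (cv2) and the standard library are available. Lean on these libraries where they do the work, as an engineer would, in place of code of your own. Each camera call takes 0.05 s, during which the arm holds its last target. There are 200 camera calls.

## Working session

There is one attempt and no reset: what is moved stays moved. The work goes in short steps, Python scripts to look and compute and a tool call to move; the robot and the scene stay as the last step left them, time stands still between calls to the robot, and variables do not carry over. Pictures are saved under pics/ and viewed, at most 10 in all, crops included, and the job is handed in when it is done.

Besides the shell and the picture viewer there is one more tool, called after ">>>" as name(argument=value, ...) on one line, values as JSON. carry_out: Moves the arm, as the interface text tells. Its arguments: {"type":"object","properties":{"increments":{"type":"array","items":{"type":"object","properties":{"x":{"type":"number"},"y":{"type":"number"},"z":{"type":"number"},"twist":{"type":"number"},"gripper":{"type":"number"}}}},"grip_force":{"type":"number"}},"required":["increments"]}

```bash
mkdir -p pics
cat > h.py <<'E'
import numpy as np, cv2
from station import ctrl, optics, models
def cal(n):
    c=optics.get_calibration(n); K=np.array(c["camera_matrix"]); R=cv2.Rodrigues(np.array(c["rvec"],float))[0]; return K,R,np.array(c["tvec"],float).ravel()
def world(n,depth):
    K,R,t=cal(n); v,u=np.mgrid[:384,:512]
    p=np.stack([(u-K[0,2])/K[0,0]*depth,(v-K[1,2])/K[1,1]*depth,depth],-1)
    return (p-t)@R
def save(n,im): cv2.imwrite("pics/"+n,cv2.cvtColor(im,cv2.COLOR_RGB2BGR))
E
python3 - <<'E'
from h import *
s=ctrl.get_state(); print(s["t"],s["tool_pos"],s["tcp_rot"],ctrl.pinch_z,s["force"])
a=[]
for n in("scene","top"):
    im,d=optics.grab_frame(n); a.append(im)
    for k in("fixture","stop","cartridge","cartridge_back","carriage_grip","plunger_tip"):
        print(n,k,[(np.round(r["location"],3).tolist(),round(r["conf"],2)) for r in models.tip_of(n,k)][:5])
save("a.png",cv2.resize(a[0],(800,600)));save("b.png",cv2.resize(a[1],(800,600)))
E
```

```text
0.0 [ 0.24309153 -0.49330177  0.40404744] [[ 8.97003516e-01  4.42023221e-01 -4.05942819e-04]
 [ 4.42023357e-01 -8.97002591e-01  1.30546852e-03]
 [ 2.12915638e-04 -1.35044606e-03 -9.99999065e-01]] 0.1547 [-0.20543315 -0.09109247 -0.53233848]
scene fixture [([0.583, -0.017, 0.001], 0.59)]
scene stop [([0.465, -0.071, 0.053], 0.56), ([0.514, -0.008, 0.002], 0.52)]
scene cartridge [([0.386, -0.229, 0.019], 0.72), ([0.343, 0.106, 0.02], 0.71), ([0.482, -0.071, 0.049], 0.66), ([0.482, -0.004, 0.05], 0.57)]
scene cartridge_back [([0.374, 0.32, 0.02], 0.85), ([0.338, 0.122, 0.022], 0.75), ([0.468, -0.074, 0.055], 0.67), ([0.392, -0.251, 0.021], 0.64)]
scene carriage_grip [([0.669, -0.068, 0.096], 0.72), ([0.635, -0.393, 0.001], 0.29)]
scene plunger_tip [([0.632, -0.062, 0.052], 0.54)]
top fixture [([0.587, -0.019, -0.001], 0.88)]
top stop [([0.517, -0.008, 0.002], 0.61), ([0.63, -0.064, 0.047], 0.24)]
top cartridge [([0.377, 0.304, 0.02], 0.92), ([0.385, -0.235, 0.018], 0.9), ([0.486, -0.072, 0.05], 0.8), ([0.34, 0.104, 0.021], 0.72)]
top cartridge_back [([0.465, -0.07, 0.05], 0.81), ([0.393, -0.253, 0.018], 0.77), ([0.34, 0.121, 0.015], 0.58), ([0.375, 0.319, 0.02], 0.57)]
top carriage_grip [([0.673, -0.063, 0.104], 0.55)]
top plunger_tip [([0.63, -0.065, 0.052], 0.46)]
```

View pics/a.png

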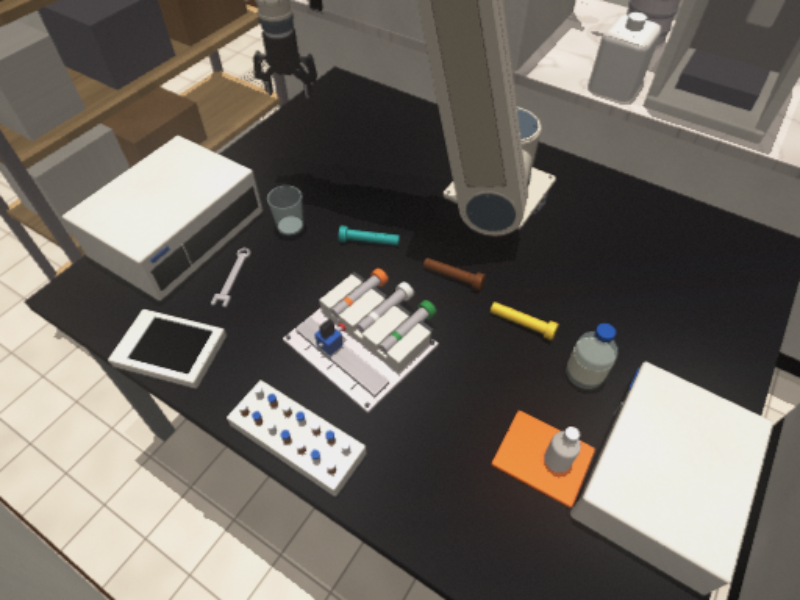

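View pics/b.png

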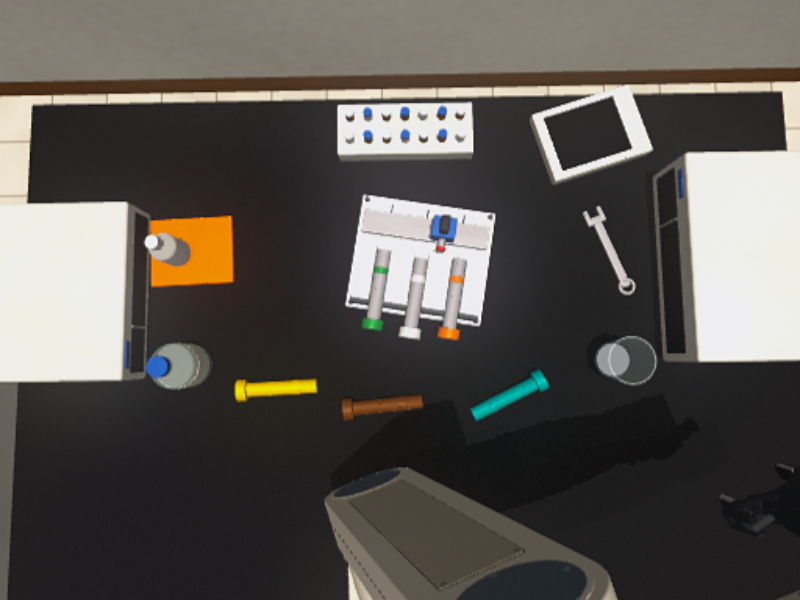

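The pictures show orange-, white- and green-collared cartridges in the lanes, at (449,333), (410,331) and (373,323) in the top view. The turquoise (510,395), brown (383,407) and yellow (276,389) look-alikes lie on the bench. The target is the orange-collared one in the right lane (y=-70). The blue carriage is at (443,228), just left of that lane. Next I'll fit the tester's pose and confirm with a crop.

Run:
```python
from h import *
im,d=optics.grab_frame("top"); P=world("top",d); z=P[...,2]
reg=(np.abs(P[...,0]-.60)<.17)&(np.abs(P[...,1]+.02)<.19)&(d>0)
base=reg&(z>.007)&(z<.02)
q=P[base][:,:2].astype(np.float32)*1000
r=cv2.minAreaRect(q); print("base",r,base.sum(),np.median(z[base]))
hsv=cv2.cvtColor(im,cv2.COLOR_RGB2HSV); h,s,v=cv2.split(hsv)
o=reg&(h>3)&(h<18)&(s>150)&(v>120); print("orange n",o.sum())
for m,n in((o&(P[...,0]<.51),"collar"),(reg&(h>105)&(h<125)&(s>130),"blue"),(reg&((h<3)|(h>174))&(s>150),"red"),(reg&(z>.09),"grip")):
    p=P[m]; print(n,len(p),p.mean(0).round(4),p.min(0).round(4),p.max(0).round(4))
# walls: z 52..62 in cradle ; fit box
w=reg&(z>.054)&(z<.0625)&(s<60)&(v>120); print("walls",w.sum(),cv2.minAreaRect(P[w][:,:2].astype(np.float32)*1000))
# tube axis: bins of top ridge for the orange lane
t=reg&(np.abs(P[...,1]+.08)<.03)&(z>.0615-.002)&(z<.075)&(P[...,0]>.475)&(P[...,0]<.61)
print("tube",cv2.fitLine(P[t][:,:2].astype(np.float32),cv2.DIST_HUBER,0,.01,.01).ravel(),t.sum())
save("c.png",cv2.resize(im[110:225,210:330],None,fx=5,fy=5,interpolation=cv2.INTER_CUBIC))
```

```text
base ((617.0655517578125, -12.95025634765625), (296.99822998046875, 368.4031677246094), 3.85927677154541) 1820 0.013023542610893847
orange n 105
collar 77 [ 0.4778 -0.0721  0.0597] [ 0.4683 -0.0922 -0.0024] [ 0.4898 -0.0535  0.0731]
blue 124 [ 0.6697 -0.0667  0.0687] [ 0.6523 -0.0888  0.0628] [ 0.6932 -0.0453  0.0751]
red 14 [ 0.6346 -0.061   0.056 ] [ 0.6329 -0.0683  0.0462] [ 0.6373 -0.0539  0.0621]
grip 64 [ 0.673  -0.0681  0.102 ] [ 0.6587 -0.0778  0.0905] [ 0.6881 -0.0603  0.1079]
walls 2477 ((565.6676635742188, -16.462905883789062), (235.9007568359375, 186.27857971191406), 80.50243377685547)
tube [ 0.988901   -0.14857595  0.5295308  -0.08015231] 462
```

View pics/c.png

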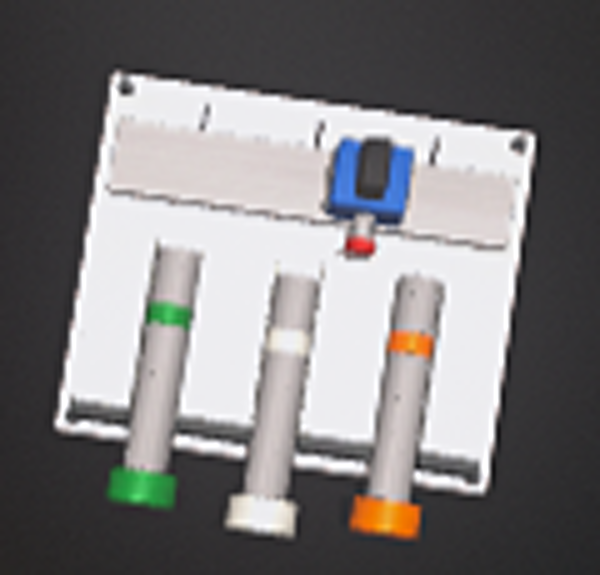

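The crop confirms the orange-collared cartridge in the right lane (385,518), with the carriage (370,180) between the middle and right lanes. The tester is yawed about -8.5°. I'll twist the hand to match and move over the tester.

>>> carry_out(increments=[{"twist": 6.94}, {"twist": 6.94}, {"twist": 6.94}, {"twist": 6.94}, {"twist": 6.94}, {}])

```text
invalid input at $.increments[0]: expected keys x, y, z, twist, gripper
```

>>> carry_out(increments=[{"x": 0.02, "y": -0.03}, {"x": 0.02, "y": -0.03}, {"x": 0.02, "y": -0.03}, {"x": 0.02, "y": -0.03}, {"x": 0.02, "y": -0.03}, {"x": 0.02, "y": -0.03}, {"x": 0.02, "y": -0.03}, {"x": 0.02, "y": -0.03}, {"x": 0.02, "y": -0.03}, {"x": 0.02, "y": -0.03}, {"x": 0.02, "y": -0.03}, {"x": 0.02, "y": -0.03}, {"x": 0.02, "y": -0.03}, {"x": 0.02, "y": -0.03}, {"x": 0.02, "y": -0.03}, {"x": 0.02, "y": -0.03}, {}, {}])

```text
invalid input at $.increments[0]: expected keys x, y, z, twist, gripper
```

Run:
```python
from h import *
s=ctrl.get_state(); print(s["t"],s["tool_pos"],s["tcp_rot"],s["force"])
im,d=optics.grab_frame("wrist"); P=world("wrist",d); z=P[...,2]
h,sa,v=cv2.split(cv2.cvtColor(im,cv2.COLOR_RGB2HSV))
for k in("carriage_grip","plunger_tip","cartridge","cartridge_back"):
    print(k,[(np.round(r["location"],3).tolist(),round(r["conf"],2)) for r in models.tip_of("wrist",k)][:5])
reg=(np.abs(P[...,0]-.60)<.17)&(np.abs(P[...,1]+.02)<.19)&(d>0)
for m,n in((reg&(h>105)&(h<125)&(sa>130)&(z>.064)&(z<.072),"blue"),(reg&((h<3)|(h>174))&(sa>150),"red"),(reg&(z>.096)&(z<.11)&(v<90),"grip")):
    p=P[m]
    if len(p)>5: print(n,len(p),p.mean(0).round(4),cv2.minAreaRect(p[:,:2].astype(np.float32)*1000))
t=reg&(np.abs(P[...,1]+.08)<.03)&(z>.059)&(z<.066)&(P[...,0]>.475)&(P[...,0]<.61)
if t.sum()>20: print("tube",cv2.fitLine(P[t][:,:2].astype(np.float32),cv2.DIST_HUBER,0,.01,.01).ravel(),t.sum())
save("d.png",im)
```

```text
0.75 [ 0.24306155 -0.49336394  0.40470599] [[ 8.97032134e-01  4.41965328e-01  6.06454627e-06]
 [ 4.41965327e-01 -8.97032133e-01 -4.26910130e-05]
 [-1.34278547e-05  4.09755296e-05 -9.99999999e-01]] [-0.1155539  -0.22322421 -0.56833914]
carriage_grip []
plunger_tip []
cartridge []
cartridge_back []
```

View pics/d.png

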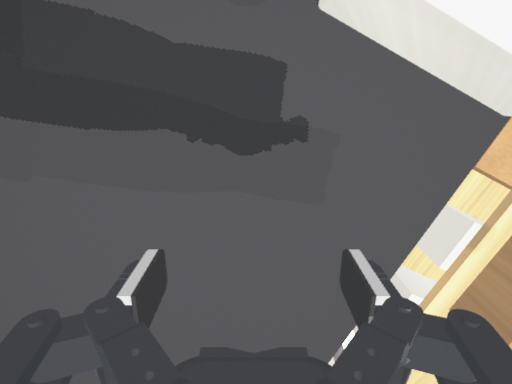

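The moves were refused because every row needs all five keys. The picture shows only bare bench and the open fingers, with the camera looking ahead of the fingers. I'll redo the moves.

>>> carry_out(increments=[{"x": 0, "y": 0, "z": 0, "twist": 6.94, "gripper": 0}, {"x": 0, "y": 0, "z": 0, "twist": 6.94, "gripper": 0}, {"x": 0, "y": 0, "z": 0, "twist": 6.94, "gripper": 0}, {"x": 0, "y": 0, "z": 0, "twist": 6.94, "gripper": 0}, {"x": 0, "y": 0, "z": 0, "twist": 6.94, "gripper": 0}, {"x": 0, "y": 0, "z": 0, "twist": 0, "gripper": 0}])

```text
t: 1.5
tool_pos: [0.2431, -0.4934, 0.4047]
tcp_rot: [[0.988, -0.153, -0.0], [-0.153, -0.988, 0.0], [-0.0, -0.0, -1.0]]
force: [-0.4, 0.0, -0.7]
finger_gap: 1.0
grip_force: 0.0
```

>>> carry_out(increments=[{"x": 0.0136, "y": -0.03, "z": 0, "twist": 0, "gripper": 0}, {"x": 0.0136, "y": -0.03, "z": 0, "twist": 0, "gripper": 0}, {"x": 0.0136, "y": -0.03, "z": 0, "twist": 0, "gripper": 0}, {"x": 0.0136, "y": -0.03, "z": 0, "twist": 0, "gripper": 0}, {"x": 0.0136, "y": -0.03, "z": 0, "twist": 0, "gripper": 0}, {"x": 0.0136, "y": -0.03, "z": 0, "twist": 0, "gripper": 0}, {"x": 0.0136, "y": -0.03, "z": 0, "twist": 0, "gripper": 0}, {"x": 0.0136, "y": -0.03, "z": 0, "twist": 0, "gripper": 0}, {"x": 0.0136, "y": -0.03, "z": 0, "twist": 0, "gripper": 0}, {"x": 0.0136, "y": -0.03, "z": 0, "twist": 0, "gripper": 0}, {"x": 0.0136, "y": -0.03, "z": 0, "twist": 0, "gripper": 0}, {"x": 0.0136, "y": -0.03, "z": 0, "twist": 0, "gripper": 0}, {"x": 0.0136, "y": -0.03, "z": 0, "twist": 0, "gripper": 0}, {"x": 0.0136, "y": -0.03, "z": 0, "twist": 0, "gripper": 0}, {"x": 0.0136, "y": -0.03, "z": 0, "twist": 0, "gripper": 0}, {"x": 0.0136, "y": -0.03, "z": 0, "twist": 0, "gripper": 0}, {"x": 0, "y": 0, "z": 0, "twist": 0, "gripper": 0}, {"x": 0, "y": 0, "z": 0, "twist": 0, "gripper": 0}])

```text
t: 3.0
tool_pos: [0.5296, -0.0492, 0.4044]
tcp_rot: [[0.99, -0.14, -0.0], [-0.14, -0.99, 0.0], [-0.0, -0.0, -1.0]]
force: [-0.7, -0.3, 0.5]
finger_gap: 1.0
grip_force: 0.0
```

```bash
cat > m.py <<'E'
from h import *
import sys
s=ctrl.get_state(); print(s["t"],s["tool_pos"],s["tcp_rot"],s["force"])
im,d=optics.grab_frame("wrist"); P=world("wrist",d); z=P[...,2]
h,sa,v=cv2.split(cv2.cvtColor(im,cv2.COLOR_RGB2HSV))
for k in("carriage_grip","plunger_tip","cartridge","cartridge_back"):
    print(k,[(np.round(r["location"],3).tolist(),round(r["conf"],2)) for r in models.tip_of("wrist",k)][:5])
reg=(np.abs(P[...,0]-.60)<.17)&(np.abs(P[...,1]+.02)<.19)&(d>0)
for m,n in((reg&(h>105)&(h<125)&(sa>130)&(z>.064)&(z<.072),"blue"),(reg&((h<3)|(h>174))&(sa>150),"red"),(reg&(z>.096)&(z<.11)&(v<90),"grip"),(reg&(h>3)&(h<18)&(sa>150)&(v>100)&(P[...,0]<.51)&(z>.035),"collar")):
    p=P[m]
    if len(p)>5: print(n,len(p),p.mean(0).round(4),cv2.minAreaRect(p[:,:2].astype(np.float32)*1000))
t=reg&(np.abs(P[...,1]+.08)<.03)&(z>.059)&(z<.066)&(P[...,0]>.475)&(P[...,0]<.61)
if t.sum()>20: print("tube",cv2.fitLine(P[t][:,:2].astype(np.float32),cv2.DIST_HUBER,0,.01,.01).ravel(),t.sum())
save(sys.argv[1],im)
E
python3 m.py e.png
```

```text
3.0 [ 0.52961495 -0.04921387  0.4043728 ] [[ 9.90082664e-01 -1.40485435e-01 -4.02223513e-04]
 [-1.40485423e-01 -9.90082745e-01  5.87935300e-05]
 [-4.06494194e-04 -1.70391452e-06 -9.99999917e-01]] [-0.65368213 -0.26937852  0.51977246]
carriage_grip [([0.667, -0.066, 0.102], 0.67)]
plunger_tip [([0.634, -0.062, 0.049], 0.53)]
cartridge [([0.341, 0.105, 0.022], 0.96), ([0.378, 0.302, 0.023], 0.84), ([0.481, -0.072, 0.05], 0.74), ([0.383, -0.235, 0.018], 0.57)]
cartridge_back [([0.394, -0.249, 0.02], 0.97), ([0.377, 0.321, 0.018], 0.92), ([0.338, 0.125, 0.02], 0.86), ([0.467, -0.072, 0.052], 0.6)]
blue 1310 [ 0.6654 -0.0707  0.0683] ((667.146484375, -71.09820556640625), (42.54853820800781, 33.6329345703125), 80.4466323852539)
red 129 [ 0.632  -0.0654  0.0573] ((632.1085815429688, -65.42768859863281), (15.762493133544922, 6.0851054191589355), 79.71066284179688)
grip 565 [ 0.6652 -0.0708  0.1021] ((665.2137451171875, -70.76331329345703), (15.247159957885742, 19.72123908996582), 80.48910522460938)
collar 616 [ 0.4776 -0.0748  0.0648] ((476.11834716796875, -75.64363098144531), (38.18330764770508, 18.32828712463379), 80.63595581054688)
tube [ 0.98937905 -0.14535862  0.5378307  -0.08553871] 3196
```

View pics/e.png

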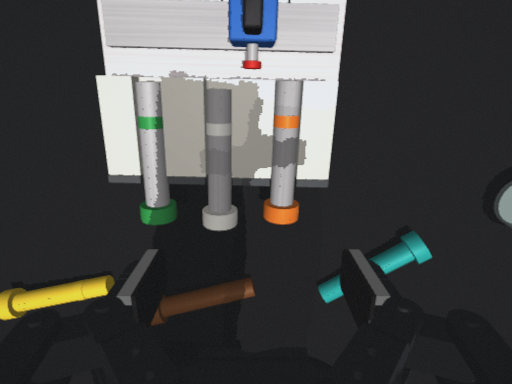

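The wrist view shows the orange collar at (281,211), the red tip at (252,64) and the carriage at (253,20). The yaw is about -9°, and the plunger is about 34.5 mm towards +y of the orange lane. Next I'll go over the grip and descend.

>>> carry_out(increments=[{"x": 0, "y": 0, "z": 0, "twist": 0.9, "gripper": 0}, {"x": 0.0357, "y": -0.0004, "z": 0, "twist": 0, "gripper": 0}, {"x": 0.0357, "y": -0.0004, "z": 0, "twist": 0, "gripper": 0}, {"x": 0.0357, "y": -0.0004, "z": 0, "twist": 0, "gripper": 0}, {"x": 0.0357, "y": -0.0004, "z": 0, "twist": 0, "gripper": 0}, {"x": 0, "y": 0, "z": 0, "twist": 0, "gripper": 0}, {"x": 0, "y": 0, "z": 0.03, "twist": 0, "gripper": 0}, {"x": 0, "y": 0, "z": 0.03, "twist": 0, "gripper": 0}, {"x": 0, "y": 0, "z": 0.03, "twist": 0, "gripper": 0}, {"x": 0, "y": 0, "z": 0.03, "twist": 0, "gripper": 0}, {"x": 0, "y": 0, "z": 0.02, "twist": 0, "gripper": 0}, {"x": 0, "y": 0, "z": 0.014, "twist": 0, "gripper": 0}, {"x": 0, "y": 0, "z": 0, "twist": 0, "gripper": 0}, {"x": 0, "y": 0, "z": 0, "twist": 0, "gripper": 0}])

```text
t: 4.42
tool_pos: [0.6698, -0.0729, 0.2505]
tcp_rot: [[0.986, -0.164, -0.001], [-0.164, -0.986, 0.0], [-0.001, -0.0, -1.0]]
force: [0.1, 0.6, 1.3]
finger_gap: 0.995
grip_force: 0.0
```

>>> carry_out(increments=[{"x": 0, "y": 0, "z": 0, "twist": 0, "gripper": 0.4}, {"x": 0, "y": 0, "z": 0, "twist": 0, "gripper": 0.5}, {"x": 0, "y": 0, "z": 0, "twist": 0, "gripper": 0.6}, {"x": 0, "y": 0, "z": 0, "twist": 0, "gripper": 0.7}, {"x": 0, "y": 0, "z": 0, "twist": 0, "gripper": 0.8}, {"x": 0, "y": 0, "z": 0, "twist": 0, "gripper": 0.9}, {"x": 0, "y": 0, "z": 0, "twist": 0, "gripper": 1}, {"x": 0, "y": 0, "z": 0, "twist": 0, "gripper": 1}, {"x": 0, "y": 0, "z": 0, "twist": 0, "gripper": 1}, {"x": 0, "y": 0, "z": 0, "twist": 0, "gripper": 1}], grip_force=25)

```text
t: 5.25
tool_pos: [0.6702, -0.0722, 0.2513]
tcp_rot: [[0.987, -0.163, 0.001], [-0.163, -0.987, 0.0], [0.001, -0.0, -1.0]]
force: [-1.3, 1.3, 5.9]
finger_gap: 0.183
grip_force: 29.3
```

Gripped (15.6 mm opening). I'll slide it 34 mm along tool y.

>>> carry_out(increments=[{"x": 0, "y": 0.002, "z": 0, "twist": 0, "gripper": 1}, {"x": 0, "y": 0.004, "z": 0, "twist": 0, "gripper": 1}, {"x": 0, "y": 0.004, "z": 0, "twist": 0, "gripper": 1}, {"x": 0, "y": 0.004, "z": 0, "twist": 0, "gripper": 1}, {"x": 0, "y": 0.004, "z": 0, "twist": 0, "gripper": 1}, {"x": 0, "y": 0.004, "z": 0, "twist": 0, "gripper": 1}, {"x": 0, "y": 0.004, "z": 0, "twist": 0, "gripper": 1}, {"x": 0, "y": 0.004, "z": 0, "twist": 0, "gripper": 1}, {"x": 0, "y": 0.003, "z": 0, "twist": 0, "gripper": 1}, {"x": 0, "y": 0.001, "z": 0, "twist": 0, "gripper": 1}, {"x": 0, "y": 0, "z": 0, "twist": 0, "gripper": 1}, {"x": 0, "y": 0, "z": 0, "twist": 0, "gripper": 1}, {"x": 0, "y": 0, "z": 0, "twist": 0, "gripper": 1}])

```text
t: 6.33
tool_pos: [0.6646, -0.1059, 0.2513]
tcp_rot: [[0.987, -0.163, 0.001], [-0.163, -0.987, -0.0], [0.001, 0.0, -1.0]]
force: [-2.0, 0.3, 5.9]
finger_gap: 0.18
grip_force: 29.4
```

```bash
cat > al.py <<'E'
from h import *
im,d=optics.grab_frame("top"); P=world("top",d); z=P[...,2]
h,sa,v=cv2.split(cv2.cvtColor(im,cv2.COLOR_RGB2HSV))
reg=(np.abs(P[...,0]-.60)<.17)&(np.abs(P[...,1]+.02)<.19)&(d>0)
ey=np.array([.160,.987])
for m,n in((reg&((h<3)|(h>174))&(sa>150)&(z>.035),"red"),(reg&(h>3)&(h<18)&(sa>150)&(P[...,0]<.51)&(z>.035),"collar"),(reg&(h>3)&(h<18)&(sa>150)&(P[...,0]>.51)&(z>.035),"ring")):
    p=P[m][:,:2]*1000
    if len(p): l=p@ey; print(n,len(p),p.mean(0).round(1),"lat",l.min().round(1),l.max().round(1),l.mean().round(1))
print(ctrl.get_state()["tool_pos"])
for k in("plunger_tip","cartridge","cartridge_back"): print(k,[(np.round(r["location"],3).tolist(),round(float(np.array(r["location"])[:2]@ey*1000),1)) for r in models.tip_of("top",k) if abs(r["location"][0]-.55)<.12])
E
python3 al.py
```

```text
[ 0.66465557 -0.10595717  0.25124625]
plunger_tip [([0.5, 0.059, 0.05], 138.5)]
cartridge [([0.641, 0.446, 0.018], 542.9)]
cartridge_back []
```

Top view is occluded by the arm. I'll release, rise and back off to check with the wrist camera.

>>> carry_out(increments=[{"x": 0, "y": 0, "z": 0, "twist": 0, "gripper": 0.6}, {"x": 0, "y": 0, "z": 0, "twist": 0, "gripper": 0.4}, {"x": 0, "y": 0, "z": 0, "twist": 0, "gripper": 0.2}, {"x": 0, "y": 0, "z": 0, "twist": 0, "gripper": 0}, {"x": 0, "y": 0, "z": 0, "twist": 0, "gripper": 0}, {"x": 0, "y": 0, "z": -0.03, "twist": 0, "gripper": 0}, {"x": 0, "y": 0, "z": -0.03, "twist": 0, "gripper": 0}, {"x": 0, "y": 0, "z": -0.03, "twist": 0, "gripper": 0}, {"x": 0, "y": 0, "z": -0.03, "twist": 0, "gripper": 0}, {"x": -0.035, "y": 0, "z": -0.02, "twist": 0, "gripper": 0}, {"x": -0.035, "y": 0, "z": -0.01, "twist": 0, "gripper": 0}, {"x": -0.035, "y": 0, "z": 0, "twist": 0, "gripper": 0}, {"x": -0.035, "y": 0, "z": 0, "twist": 0, "gripper": 0}, {"x": 0, "y": 0, "z": 0, "twist": 0, "gripper": 0}, {"x": 0, "y": 0, "z": 0, "twist": 0, "gripper": 0}])

```text
t: 7.78
tool_pos: [0.5249, -0.0827, 0.4016]
tcp_rot: [[0.987, -0.163, 0.001], [-0.163, -0.987, -0.0], [0.001, 0.0, -1.0]]
force: [0.5, -0.3, 0.3]
finger_gap: 1.005
grip_force: 0.0
```

```bash
sed -i 's/P\[...,1\]+.08)<.03/P[...,1]+.085)<.025/' m.py; python3 m.py f.png
```

```text
7.7833 [ 0.52490613 -0.08265658  0.40163438] [[ 9.86633619e-01 -1.62949722e-01  1.22084870e-03]
 [-1.62949310e-01 -9.86634348e-01 -4.30142111e-04]
 [ 1.27462280e-03  2.25456213e-04 -9.99999162e-01]] [ 0.51826234 -0.3154953   0.26372616]
carriage_grip [([0.662, -0.104, 0.1], 0.83), ([0.52, -0.012, -0.002], 0.24)]
plunger_tip [([0.624, -0.097, 0.044], 0.68)]
cartridge [([0.382, -0.238, 0.02], 0.84), ([0.483, -0.072, 0.051], 0.79), ([0.469, -0.076, 0.051], 0.66), ([0.502, 0.067, 0.052], 0.27)]
cartridge_back [([0.467, -0.074, 0.051], 0.72), ([0.395, -0.25, 0.022], 0.72), ([0.626, -0.101, 0.046], 0.53)]
blue 1361 [ 0.6618 -0.107   0.0681] ((663.1358642578125, -107.21218872070312), (43.01073455810547, 33.76469802856445), 80.19366455078125)
red 125 [ 0.6278 -0.1013  0.0575] ((628.0665283203125, -101.33306121826172), (15.562154769897461, 6.358737945556641), 79.79808044433594)
grip 594 [ 0.6613 -0.1071  0.1018] ((661.3204345703125, -107.20309448242188), (15.003701210021973, 20.547924041748047), 80.3749771118164)
collar 622 [ 0.4793 -0.0759  0.0644] ((477.94293212890625, -75.16883087158203), (38.55358123779297, 18.647293090820312), 81.11763000488281)
tube [ 0.99164194 -0.12902035  0.55063695 -0.08762396] 2671
```

View pics/f.png

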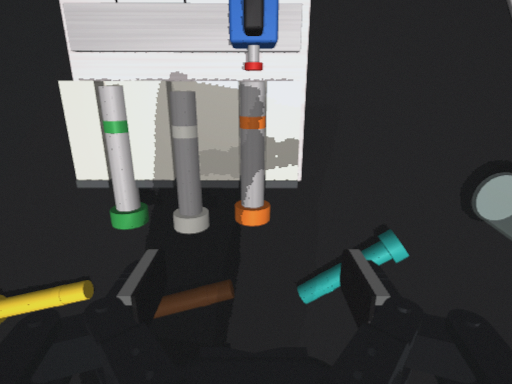

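The picture shows the plunger tip (254,66) lined up with the orange cartridge (252,212); the offset is about 1–1.5 mm. Next I'll close the fingers, go behind the collar and descend.

>>> carry_out(increments=[{"x": -0.0343, "y": 0, "z": 0, "twist": 0, "gripper": 0.5}, {"x": -0.0343, "y": 0, "z": 0, "twist": 0, "gripper": 1}, {"x": -0.0343, "y": 0, "z": 0, "twist": 0, "gripper": 1}, {"x": 0, "y": 0, "z": 0, "twist": 0, "gripper": 1}, {"x": 0, "y": 0, "z": 0, "twist": 0, "gripper": 1}, {"x": 0, "y": 0, "z": 0, "twist": 0, "gripper": 1}, {"x": 0, "y": 0, "z": 0.035, "twist": 0, "gripper": 1}, {"x": 0, "y": 0, "z": 0.035, "twist": 0, "gripper": 1}, {"x": 0, "y": 0, "z": 0.035, "twist": 0, "gripper": 1}, {"x": 0, "y": 0, "z": 0.035, "twist": 0, "gripper": 1}, {"x": 0, "y": 0, "z": 0.03, "twist": 0, "gripper": 1}, {"x": 0, "y": 0, "z": 0.02, "twist": 0, "gripper": 1}, {"x": 0, "y": 0, "z": 0.007, "twist": 0, "gripper": 1}, {"x": 0, "y": 0, "z": 0, "twist": 0, "gripper": 1}, {"x": 0, "y": 0, "z": 0, "twist": 0, "gripper": 1}])

```text
t: 9.28
tool_pos: [0.426, -0.0666, 0.2039]
tcp_rot: [[0.987, -0.163, -0.0], [-0.163, -0.987, 0.0], [-0.0, -0.0, -1.0]]
force: [0.5, 0.3, -0.3]
finger_gap: 0.002
grip_force: 0.0
```

```bash
python3 m.py g.png
```

```text
9.2833 [ 0.42596357 -0.06662169  0.20394412] [[ 9.86676080e-01 -1.62696879e-01 -1.94755204e-04]
 [-1.62696859e-01 -9.86676096e-01  1.15562937e-04]
 [-2.10962034e-04 -8.23371254e-05 -9.99999974e-01]] [ 0.51581947  0.25344717 -0.28093217]
carriage_grip []
plunger_tip []
cartridge [([0.482, -0.072, 0.05], 0.63), ([0.464, -0.07, 0.05], 0.34)]
cartridge_back [([0.466, -0.075, 0.049], 0.83), ([0.521, -0.011, 0.001], 0.72)]
grip 8802 [ 0.4395 -0.0614  0.1038] ((437.6438903808594, -68.17070770263672), (107.34264373779297, 16.888072967529297), 88.60377502441406)
collar 4893 [ 0.4773 -0.0753  0.0669] ((476.21221923828125, -74.63323211669922), (38.486366271972656, 18.420806884765625), 80.35563659667969)
tube [ 0.9687891  -0.24788648  0.5118045  -0.08310521] 13350
```

View pics/g.png

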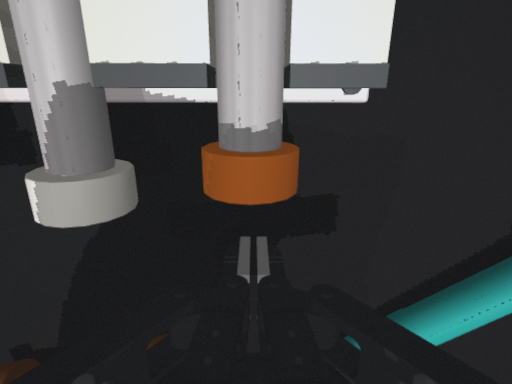

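The fingers (253,260) are centred behind the orange collar (250,170), with about 30 mm of gap. I'll approach slowly.

>>> carry_out(increments=[{"x": 0.008, "y": -0.0005, "z": 0, "twist": 0, "gripper": 1}, {"x": 0.008, "y": 0, "z": 0, "twist": 0, "gripper": 1}, {"x": 0.006, "y": 0, "z": 0, "twist": 0, "gripper": 1}, {"x": 0.004, "y": 0, "z": 0, "twist": 0, "gripper": 1}, {"x": 0.002, "y": 0, "z": 0, "twist": 0, "gripper": 1}, {"x": 0.002, "y": 0, "z": 0, "twist": 0, "gripper": 1}, {"x": 0.002, "y": 0, "z": 0, "twist": 0, "gripper": 1}, {"x": 0.002, "y": 0, "z": 0, "twist": 0, "gripper": 1}, {"x": 0.002, "y": 0, "z": 0, "twist": 0, "gripper": 1}, {"x": 0, "y": 0, "z": 0, "twist": 0, "gripper": 1}])

```text
t: 10.37
tool_pos: [0.4608, -0.0718, 0.2037]
tcp_rot: [[0.987, -0.163, 0.0], [-0.163, -0.987, -0.0], [0.0, 0.0, -1.0]]
force: [-0.3, 0.3, 0.1]
finger_gap: 0.002
grip_force: 0.0
```

```bash
cat > k.py <<'E'
from h import *
s=ctrl.get_state(); ex=np.array([.987,-.163])
im,d=optics.grab_frame("wrist"); P=world("wrist",d); z=P[...,2]
h,sa,v=cv2.split(cv2.cvtColor(im,cv2.COLOR_RGB2HSV))
reg=(np.abs(P[...,0]-.5)<.08)&(np.abs(P[...,1]+.08)<.05)&(d>0)
c=reg&(h>3)&(h<18)&(sa>150)&(v>100)&(z>.055)&(P[...,0]<.53)
k=reg&(z>.053)&(z<.063)&(v<90)&(sa<80)&(P[...,0]>.48)
for m,n in((c,"collar"),(k,"stop")):
    a=P[m][:,:2]@ex*1000
    if len(a): print(n,len(a),np.percentile(a,[2,50,98]).round(1))
print(s["t"],"tcp",(s["tool_pos"][:2]@ex*1000).round(1),"F",(s["force"][:2]@ex).round(2),s["force"].round(1))
E
python3 k.py
```

```text
collar 4156 [478.2 488.9 495.7]
stop 3884 [507.4 517.3 525.2]
10.3667 tcp 466.5 F -0.37 [-0.3  0.3  0.1]
```

>>> carry_out(increments=[{"x": 0.002, "y": 0, "z": 0, "twist": 0, "gripper": 1}, {"x": 0.002, "y": 0, "z": 0, "twist": 0, "gripper": 1}, {"x": 0.002, "y": 0, "z": 0, "twist": 0, "gripper": 1}, {"x": 0.002, "y": 0, "z": 0, "twist": 0, "gripper": 1}, {"x": 0.001, "y": 0, "z": 0, "twist": 0, "gripper": 1}, {"x": 0.001, "y": 0, "z": 0, "twist": 0, "gripper": 1}, {"x": 0.001, "y": 0, "z": 0, "twist": 0, "gripper": 1}, {"x": 0.001, "y": 0, "z": 0, "twist": 0, "gripper": 1}, {"x": 0, "y": 0, "z": 0, "twist": 0, "gripper": 1}])

```text
t: 11.17
tool_pos: [0.4716, -0.0734, 0.2036]
tcp_rot: [[0.987, -0.163, -0.003], [-0.163, -0.987, 0.001], [-0.003, -0.0, -1.0]]
force: [-7.5, 1.6, 6.3]
finger_gap: -0.004
grip_force: 3.9
```

```bash
python3 k.py
```

```text
collar 4140 [488.8 499.5 506.2]
stop 3956 [513.2 517.8 537.6]
11.1667 tcp 477.4 F -7.67 [-7.5  1.6  6.3]
```

>>> carry_out(increments=[{"x": 0.001, "y": 0, "z": 0, "twist": 0, "gripper": 1}, {"x": 0.001, "y": 0, "z": 0, "twist": 0, "gripper": 1}, {"x": 0.001, "y": 0, "z": 0, "twist": 0, "gripper": 1}, {"x": 0.001, "y": 0, "z": 0, "twist": 0, "gripper": 1}, {"x": 0.001, "y": 0, "z": 0, "twist": 0, "gripper": 1}, {"x": 0.001, "y": 0, "z": 0, "twist": 0, "gripper": 1}, {"x": 0, "y": 0, "z": 0, "twist": 0, "gripper": 1}, {"x": 0, "y": 0, "z": 0, "twist": 0, "gripper": 1}])

```text
t: 11.88
tool_pos: [0.4768, -0.0741, 0.2035]
tcp_rot: [[0.987, -0.163, -0.004], [-0.163, -0.987, 0.001], [-0.004, -0.0, -1.0]]
force: [-12.7, 2.0, 9.7]
finger_gap: 0.001
grip_force: 6.0
```

```bash
python3 k.py
```

```text
collar 4142 [493.8 504.6 511.3]
stop 3943 [513.2 517.8 541.6]
11.8833 tcp 482.7 F -12.84 [-12.7   2.    9.7]
```

>>> carry_out(increments=[{"x": 0.001, "y": 0, "z": -0.0002, "twist": 0, "gripper": 1}, {"x": 0.001, "y": 0, "z": -0.0002, "twist": 0, "gripper": 1}, {"x": 0.001, "y": 0, "z": 0, "twist": 0, "gripper": 1}, {"x": 0, "y": 0, "z": 0, "twist": 0, "gripper": 1}, {"x": 0, "y": 0, "z": 0, "twist": 0, "gripper": 1}])

```text
t: 12.35
tool_pos: [0.4794, -0.0745, 0.2036]
tcp_rot: [[0.987, -0.163, -0.006], [-0.163, -0.987, 0.001], [-0.006, -0.0, -1.0]]
force: [-12.6, 1.0, 6.8]
finger_gap: -0.002
grip_force: 6.7
```

```bash
python3 k.py
```

```text
collar 4030 [496.2 506.6 513.7]
stop 3862 [513.3 518.  543.5]
12.35 tcp 485.3 F -12.61 [-12.6   1.    6.8]
```

>>> carry_out(increments=[{"x": 0.0005, "y": 0, "z": -0.0002, "twist": 0, "gripper": 1}, {"x": 0.0005, "y": 0, "z": -0.0002, "twist": 0, "gripper": 1}, {"x": 0.0005, "y": 0, "z": 0, "twist": 0, "gripper": 1}, {"x": 0.0005, "y": 0, "z": 0, "twist": 0, "gripper": 1}, {"x": 0, "y": 0, "z": 0, "twist": 0, "gripper": 1}, {"x": 0, "y": 0, "z": 0, "twist": 0, "gripper": 1}])

```text
t: 12.9
tool_pos: [0.4799, -0.0746, 0.2036]
tcp_rot: [[0.987, -0.163, -0.009], [-0.163, -0.987, 0.002], [-0.009, 0.0, -1.0]]
force: [-21.1, 2.8, 11.4]
finger_gap: 0.001
grip_force: 10.6
```

```bash
python3 k.py
```

```text
collar 4017 [496.2 506.7 513.7]
stop 3852 [513.4 518.1 545.3]
12.9 tcp 485.9 F -21.32 [-21.1   2.8  11.4]
```

The collar has stopped moving while the force rose to 21 N, so it is on the stop. I'll settle, then check it visually.

>>> carry_out(increments=[{"x": 0.0005, "y": 0, "z": 0, "twist": 0, "gripper": 1}, {"x": 0, "y": 0, "z": 0, "twist": 0, "gripper": 1}, {"x": 0, "y": 0, "z": 0, "twist": 0, "gripper": 1}, {"x": 0, "y": 0, "z": 0, "twist": 0, "gripper": 1}, {"x": 0, "y": 0, "z": 0, "twist": 0, "gripper": 1}, {"x": 0, "y": 0, "z": 0, "twist": 0, "gripper": 1}, {"x": 0, "y": 0, "z": 0, "twist": 0, "gripper": 1}, {"x": 0, "y": 0, "z": 0, "twist": 0, "gripper": 1}])

```text
t: 13.62
tool_pos: [0.4801, -0.0745, 0.2036]
tcp_rot: [[0.987, -0.163, -0.01], [-0.163, -0.987, 0.002], [-0.01, 0.0, -1.0]]
force: [-23.3, 2.4, 13.8]
finger_gap: -0.002
grip_force: 11.7
```

```bash
python3 k.py
python3 - <<'E'
from h import *
a=optics.grab_frame("wrist")[0]; b=optics.grab_frame("scene")[0]
save("i.png",np.hstack([cv2.resize(a,(400,300)),cv2.resize(b[150:270,170:330],(400,300),interpolation=cv2.INTER_CUBIC)]))
E
```

```text
collar 4022 [496.2 506.7 513.7]
stop 3862 [513.5 518.1 545.2]
13.6167 tcp 486.0 F -23.41 [-23.3   2.4  13.8]
```

View pics/i.png

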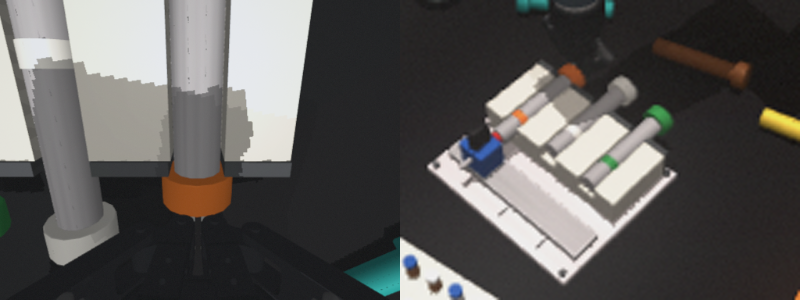

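The wrist half shows the orange collar (197,192) against the dark stop plate, with the fingers on it at (198,215). The scene half shows the nose on the plunger, in line, and the other cartridges untouched. The push is steady at 23 N, so I'm handing in.

```bash
python3 -c "
from station import ctrl
print(ctrl.job_done())"
```

```text
the job is handed in; nothing more can be done
None
```

I slid the plunger into line with the orange cartridge (about 1–1.5 mm off by camera), pressed its collar onto the stop plate, and handed the job in still holding it there with about 23 N; no verdict came back.

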